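# Desk things back to their outlines and the eraser into its sliding-cover case

### The job

Put the desk things away: set the red stapler, the yellow highlighter and the rubber stamp each on the dark pad whose coloured outline matches it, centred in the outline and lined up with it, the stamp standing upright on its base. Slide back the white cover of the blue case, lay the eraser inside, and slide the cover fully shut again.

Things in the scene. Friction and masses are not known exactly. Their poses are not given: they have to be found in the camera images.
- stapler_mid (a point): red and black stapler, 148 x 37 x 40 mm, standing on its base; the point is its centre, 20 mm above its underside. Its x axis runs along its length, z up. The red arm on top (24 to 40 mm above the underside) is 24 mm wide, the base (up to 7 mm) 37 mm wide. The arm does not move. Either way round on its pad is right.
- highlighter_mid (a point): yellow highlighter pen lying flat, 118 x 16 x 16 mm, does not roll; the point is its centre, 8 mm above its underside. x runs along its length, z up. Either way round on its pad is right.
- stamp_mid (a point): rubber stamp standing upright, 59 mm high: wooden base block 58 x 24 x 15 mm, its long side along its own y axis; on it a dark red round knob of 22 mm diameter, 30 to 59 mm above the underside, to take it by. The point lies on the knob's axis, 29.5 mm above the underside; z up. Either way round on its pad is right.
- eraser_mid (a point): eraser in a dark blue sleeve, 48 x 23 x 13 mm, lying flat; the point is its centre, 6.5 mm above its underside. x runs along its 48 mm length, z up.
- stapler_pad: fixed dark pad, 166 x 60 x 4 mm, with a long broad RED outline of 156 x 45 mm in its middle; the place of the stapler. Origin at the centre of its underside (its top is 4 mm higher); x runs along its length and along the outline, z up.
- highlighter_pad: fixed dark pad, 166 x 60 x 4 mm, with a long narrow YELLOW outline of 126 x 24 mm in its middle; the place of the highlighter. Origin at the centre of its underside (top 4 mm higher); x runs along its length and along the outline, z up.
- stamp_pad: fixed dark pad, 166 x 60 x 4 mm, with a short ORANGE outline of 66 x 32 mm in its middle; the place of the stamp. Origin at the centre of its underside (top 4 mm higher); x runs along the pad's length and along the outline's 66 mm side, so the stamp's long base side (its y) goes along this x. z up.
- case: fixed blue case, 224 mm (its x) x 76 x 25 mm. Origin at the centre of its underside, z up. The -x half is solid; the +x half is the eraser's compartment, open at the top, under a white sliding cover. Compartment centre: 56 mm along +x; inside 104 mm along x, 68 along y; floor 4 mm and wall tops 18 mm above the underside. Cover guides on the long sides rise to 25 mm.
- cover_grip (a point): centre of the grey ridge on the case's white cover: 12 mm thick along the case's x, 44 mm along y, rising from 23 mm (cover top) to 40 mm above the case's underside; the point is at 31 mm. Shut (at a stop) it is at case x = +56 mm; the cover slides towards -x, over the solid half, to a stop at x = -50 mm; takes 1 to 2 N, stays where left. Starts shut or up to 30 mm open.

How it is judged (in metres and radians):
At the end, for the whole second after the job is handed in: The stapler, highlighter and stamp each rest upright on their own pad, their centres within 12 mm of the pad's centre and lined up with its outline within 0.2 rad (either way round); the eraser lies flat inside the case's compartment and the cover is shut to within 5 mm; all are at rest (horizontal distance between stapler_mid and stapler_pad below 0.012 m and angle between the x axis of stapler_mid and the x axis of stapler_pad, either way round below 0.2 rad and angle between each of stapler_mid, highlighter_mid, stamp_mid's own z axis and vertical below 0.15 rad and z of stapler_mid in the frame of stapler_pad below 0.03 m and horizontal distance between highlighter_mid and highlighter_pad below 0.012 m and angle between the x axis of highlighter_mid and the x axis of highlighter_pad, either way round below 0.2 rad and z of highlighter_mid in the frame of highlighter_pad below 0.018 m and horizontal distance between stamp_mid and stamp_pad below 0.012 m and angle between the y axis of stamp_mid and the x axis of stamp_pad, either way round below 0.2 rad and z of stamp_mid in the frame of stamp_pad below 0.0395 m and x of eraser_mid in the frame of case between 0.004 and 0.108 m and y of eraser_mid in the frame of case between -0.034 and 0.034 m and z of eraser_mid in the frame of case between 0.006 and 0.016 m and x of cover_grip in the frame of case above 0.051 m and linear speed of each of stapler, highlighter, stamp, eraser below 0.02 m/s); the robot touches nothing.
It also fails if it takes over 128 s, if anything falls off the work surface, if the arm or the gripper's body presses on something with over 40 N, if the wrist force passes 120 N, or if a joint passes its speed limit or range.

### The arm

A 6-joint arm with a two-finger parallel gripper is mounted at the origin on a cart in front of the work surface, level with it; the furniture and walls round the work are solid. World frame = base frame: x ahead of the robot, y to its left, z up, the work surface at z = 0. Lengths are in mm, angles in rad, forces in N, time in s.
With the tool pointing down it reaches from about 350 to 775 mm from the base axis. Payload 7.3 kg.
Tool frame: the origin (TCP) lies at the centre of the arm's flange, where the gripper is bolted on; the fingertips stand 178 mm ahead of it and the grasp point (between the pads) lies 159 mm ahead of it; z points along the fingers, y is the line along which they close (so a half turn about z gives the same grasp; the last joint's range is limited). The gripper opens to 92 mm and grips with 3 to 60 N. Pads are 19 mm wide; open, the fingers measure 130 mm over their backs; the gripper's body (75 mm by 190 mm) begins 47 mm behind the grasp point.
Start: joints at [-1.273, 0.342, 1.524, -0, 1.275, -0.146], TCP at [225.441, -474.135, 404.741] pointing down, gripper open.
Joint ranges: [-2.53, 2.53], [-0.77, 2.02], [0.04, 2.7], [-1, 4.14], [0.28, 2.66], [-3.11, 3.11]. Speed limits (rad/s): [2.57, 2.57, 3.14, 3.14, 3.14, 3.14].

### API

Orientations are given as a rotation vector (axis times angle).
In Python, from plant import manip gives the robot as it stands.
- The arm moves only by the tool jog_arm, never from a script. Its argument "moves" is a list of rows, each a list of 6 numbers: the shift along the tool's x, y, z in mm, then the turn, a rotation vector about the tool's x, y, z in degrees. A call has 1 to 5 rows; each row shifts and turns the commanded pose from where the row before left it, along the tool's axes as they then stand; what a row does not reach is not made up. A row lasts 1/12 s, in which the tool goes at most 41.7 mm and 7.16 degrees, less where a joint would pass 70% of its speed; a pose out of reach is approached as far as the arm can. A call with a gripper value outside its range is refused whole. "fingers" is the opening, from -1 (shut) to 1 (fully open), set as the call begins (left out, the last holds). The fingers move at their own pace and stop on an object; the grip force is fixed at half the most. Time passes only in rows, so rows that do not move let the fingers close. It gives the time, the measured TCP pose, the force, the opening and the grip force at its end, in the units of the state.
- manip.state(): the state, without advancing time (a new reading comes with each control period).
- manip.grab_frame(name): name is "scene" or "top" or "wrist"; returns (picture, depth): 384x512x3 uint8, red, green, blue; 384x512 float32, mm along the optical axis (not along the pixel's ray), 0 where there is no reading.
- manip.calibration(name): a dict with "vertical_fov" (degrees; the focal length in pixels is half the picture's height over the tangent of half this angle, whatever the lens; pixels are square), "cx", "cy" (the principal point, pixels), "xyz" and "rotation" of the camera in the world. Camera axes: x right, y down, z forward; pixel columns grow to the right and rows downward; lengths in mm; the calibration is good to about 2 mm. A picture is of the moment at which its call begins: read the wrist's pose just before it. calibration takes no time and is no camera call; for the wrist camera it gives the pose at the moment of the call.
- manip.finish_job(): hands the job in; it is judged then, once.
The state is a dict: "clock": time; "joint_positions": joint angles; "joint_vel": joint speeds; "joint_efforts": joint torques, N m; "tool_pos": TCP position; "tool_rot": TCP orientation; "contact_force": force on the tool from outside, world axes, zero at the start; "torque": the same for the moment, N m; "finger_gap": finger opening in mm; "gripper_force": force on a finger pad.
Only numpy, scipy, OpenCV 4.12 (cv2) and the standard library are available. Lean on these libraries where they do the work, as an engineer would, in place of code of your own. Each camera call takes 0.05 s, during which the arm holds its last target. There are 200 camera calls.

## Working session

There is one attempt and no reset: what is moved stays moved. The work goes in short steps, Python scripts to look and compute and a tool call to move; the robot and the scene stay as the last step left them, time stands still between calls to the robot, and variables do not carry over. Pictures are saved under pics/ and viewed, at most 14 in all, crops included, and the job is handed in when it is done.

Besides the shell and the picture viewer there is one more tool, called after "Emit:" in YAML: its name, and indented under it one key for each argument. jog_arm: Moves the arm, as the interface text tells. Its arguments: {"type":"object","properties":{"moves":{"type":"array","items":{"type":"array","items":{"type":"number"}}},"fingers":{"type":"number"}},"required":["moves"]}

```bash
ls; mkdir -p pics; cat > h.py <<'E'
import numpy as np, cv2
from plant import manip
from scipy.spatial.transform import Rotation as R
def rot(c):
    r=np.array(c["rotation"],float); return r if r.shape==(3,3) else R.from_rotvec(r).as_matrix()
def P(cal,u,v,z,H=384):
    f=H/2/np.tan(np.radians(cal["vertical_fov"])/2)
    d=rot(cal)@np.array([(u-cal["cx"])/f,(v-cal["cy"])/f,1]); o=np.array(cal["xyz"],float)
    return o+d*(z-o[2])/d[2]
def snap(n,fn):
    cal=manip.calibration(n); im,d=manip.grab_frame(n)
    cv2.imwrite("pics/"+fn+".png",im[:,:,::-1]); np.save("pics/"+fn+".npy",d); return cal,im,d
E
python3 - <<'E'
from h import *
import json,pickle
for n in("scene","top"):
    c,im,d=snap(n,n+"0"); print(n,c)
    pickle.dump(c,open("pics/"+n+".pkl","wb"))
print(manip.state())
a=cv2.imread("pics/top0.png"); cv2.imwrite("pics/top0b.png",cv2.resize(a,(800,600),interpolation=cv2.INTER_CUBIC))
E
```

```text
pics
scene {'vertical_fov': 43.33542918606516, 'cx': 253.1603706507596, 'cy': 199.285055831529, 'xyz': array([163.34205551, 634.05373631, 836.40512209]), 'rotation': array([-0.66669548,  2.64821613, -1.14233061])}
top {'vertical_fov': 57.27324435971694, 'cx': 252.69527307902894, 'cy': 198.94539478724332, 'xyz': array([382.79237534, -88.08213757, 986.76588079]), 'rotation': array([-2.1590556 ,  2.12915016, -0.14111539])}
{'clock': 0.1, 'joint_positions': array([-1.27298461e+00,  3.42631890e-01,  1.52490731e+00, -1.70602390e-06,
        1.27540181e+00, -1.46005551e-01]), 'joint_vel': array([ 0.00033063, -0.00150116, -0.00340587, -0.00021492,  0.000265  ,
       -0.00080498]), 'joint_efforts': array([ 9.45104439e-04, -4.32006311e+01, -2.44694388e+01,  7.18234177e-02,
        5.26105484e-02, -5.85272596e-05]), 'tool_pos': array([ 225.41142911, -474.01337177,  404.1302288 ]), 'tool_rot': array([-3.06324657e+00, -6.91143830e-01,  1.63094155e-04]), 'contact_force': array([ 0.16602947,  0.22828926, -0.23876492]), 'torque': array([0.03986028, 0.01245645, 0.00689484]), 'gripper_force': 0.0, 'finger_gap': 91.63102689242564}
```

View pics/top0b.png

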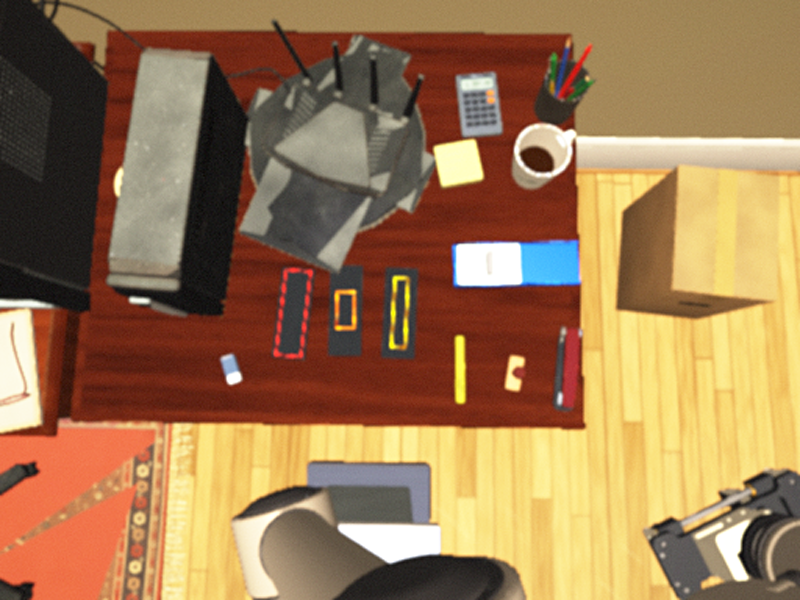

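View pics/scene0.png

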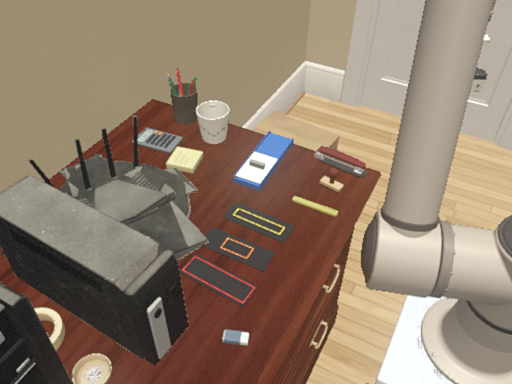

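The top view shows the pads at about (293,312) red, (346,310) orange and (399,312) yellow. The stapler is at (567,368), the highlighter at (460,369), the stamp at (515,372) and the eraser at (231,369). The case is at (516,264) with its grip near (490,262), compartment side to the left (+y world). I'll enlarge it for readings.

```bash
python3 - <<'E'
import cv2
a=cv2.imread("pics/top0.png")[145:275,135:375]
a=cv2.resize(a,None,fx=3.3333,fy=3.3333,interpolation=cv2.INTER_CUBIC);print(a.shape)
cv2.imwrite("pics/crop0.png",a)
E
```

```text
(433, 800, 3)
```

View pics/crop0.png

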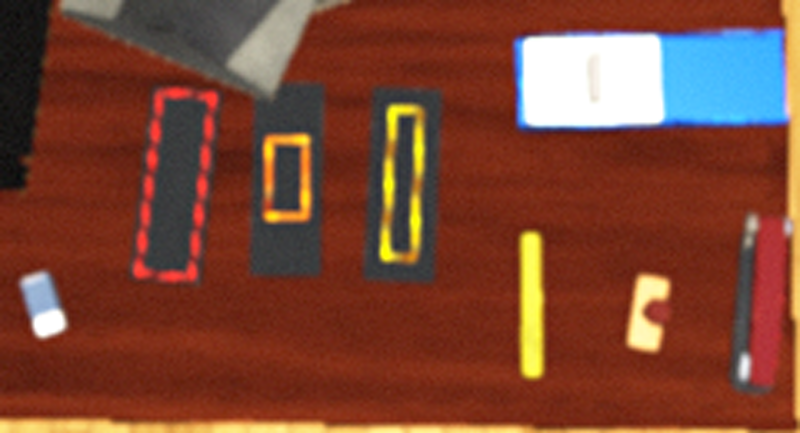

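The crop shows the outlines, objects and case clearly; I read corner pixels from it for the computation.

```bash
python3 - <<'E'
from h import *
import pickle
c=pickle.load(open("pics/top.pkl","rb")); d=np.load("pics/top0.npy")
def p(u,v,z): return P(c,u/3.33333+135-.35,v/3.33333+145-.35,z)[:2]
def quad(n,pts,z):
    q=np.array([p(u,v,z) for u,v in pts]); e1=(q[2]+q[3]-q[0]-q[1])/2; e2=(q[1]+q[2]-q[0]-q[3])/2
    f=lambda e:(np.linalg.norm(e).round(1),np.degrees(np.arctan2(e[1],e[0])).round(1))
    print(n,q.mean(0).round(1),f(e1),f(e2))
quad("red",[(155,90),(217,97),(198,279),(135,274)],4)
quad("orange",[(268,136),(310,137),(308,221),(265,219)],4)
quad("yellow",[(391,105),(424,108),(416,262),(382,260)],4)
quad("case",[(516,38),(783,30),(785,122),(518,129)],25)
quad("stampbase",[(639,275),(670,279),(659,351),(627,346)],15)
quad("stapler",[(753,218),(785,218),(776,386),(752,384)],40)
quad("eraser",[(22,279),(46,271),(66,328),(42,337)],13)
quad("high",[(521,233),(542,233),(543,377),(522,377)],16)
print("grip",p(594,78,40),"knob",p(656,312,59))
f=192/np.tan(np.radians(c["vertical_fov"])/2)
v,u=np.mgrid[:384,:512]
X=(np.stack([(u-c["cx"])/f,(v-c["cy"])/f,u*0+1],-1)*d[...,None])@rot(c).T+c["xyz"]
ok=d>0
# max height map 30mm cells, x 250..700, y -450..350
print("x\\y",list(range(340,-440,-30)))
for x in range(720,300,-30):
    r=[]
    for y in range(340,-440,-30):
        m=ok&(abs(X[...,0]-x)<15)&(abs(X[...,1]-y)<15); r.append(int(X[...,2][m].max()) if m.any() else -1)
    print(x,r)
E
```

```text
red [516.9 106.1] (np.float64(157.1), np.float64(176.3)) (np.float64(53.5), np.float64(-94.8))
orange [523.2  11.8] (np.float64(71.5), np.float64(179.9)) (np.float64(36.1), np.float64(-91.3))
yellow [520.3 -86.2] (np.float64(132.3), np.float64(177.6)) (np.float64(28.4), np.float64(-93.6))
case [ 607.7 -292.1] (np.float64(78.4), np.float64(-179.7)) (np.float64(223.5), np.float64(-87.6))
stampbase [ 413.8 -289.7] (np.float64(59.6), np.float64(170.0)) (np.float64(26.0), np.float64(-97.3))
stapler [ 423.9 -378.9] (np.float64(133.7), np.float64(176.6)) (np.float64(22.4), np.float64(-91.2))
eraser [414.1 210.2] (np.float64(51.0), np.float64(-157.7)) (np.float64(20.9), np.float64(-69.6))
high [ 419.1 -193.6] (np.float64(118.0), np.float64(-179.7)) (np.float64(17.3), np.float64(-89.2))
grip [ 604.83342669 -242.45863976] knob [ 412.94855649 -286.22057713]
x\y [340, 310, 280, 250, 220, 190, 160, 130, 100, 70, 40, 10, -20, -50, -80, -110, -140, -170, -200, -230, -260, -290, -320, -350, -380, -410]
720 [-1, 229, 229, 229, 229, 18, 21, 22, 23, 24, 24, 24, 35, 39, 18, 15, 5, 5, 4, 5, 6, 4, 5, 5, 5
[... 549 characters left out ...]
5, 226, 224, 5, 7, 9, 10, 8, 7, 10, 8, 8, 10, 9, 6, 5, 5, 5, 5, 4, 5, 3, 4, 4]
510 [218, 222, 223, 224, 223, 6, 5, 10, 10, 8, 7, 8, 8, 8, 9, 9, 5, 5, 5, 5, 4, 4, 8, 5, 26, 3]
480 [4, 5, 5, 5, 5, 6, 5, 10, 9, 8, 7, 11, 8, 10, 9, 9, 4, 4, 19, 4, 4, 5, 5, 5, 41, 39]
450 [4, 4, 4, 4, 17, 5, 6, 9, 8, 7, 9, 8, 8, 9, 10, 8, 5, 5, 20, 5, 4, 17, 4, 4, 43, 38]
420 [5, 4, 4, 4, 18, 16, 4, 4, 6, 6, 5, 5, 5, 4, 4, 4, 4, 4, 20, 6, 6, 61, 4, 9, 43, 3]
390 [5, 5, 5, 5, 15, 14, 7, 4, 4, 4, 6, 4, 4, 5, 4, 4, 5, 14, 20, 4, 16, 19, 5, 32, 41, 5]
360 [6, 5, 6, 4, 4, 4, 4, 4, 4, 5, 5, 5, 4, 4, 5, 5, 5, 6, 22, 5, 6, 5, 3, 10, 38, 3]
330 [4, 4, 4, 4, 3, 4, 3, 6, 4, 4, 5, 4, 4, 4, 3, 5, 6, 4, 4, 5, 4, 4, 5, 5, 4, 3]
```

Emit:
jog_arm:
  moves:
    - [0,0,0,0,0,6.35]
    - [0,0,0,0,0,6.35]
    - [0,0,0,0,0,6.35]
    - [0,0,0,0,0,6.35]
    - [30,-24,0,0,0,0]

```text
clock: 0.52
tool_pos: [252.6, -452.8, 404.1]
tool_rot: [3.14, -0.017, -0.003]
contact_force: [0.0, -0.9, 0.6]
finger_gap: 91.7
gripper_force: 0.0
```

Emit:
jog_arm:
  moves:
    - [30,-24,0,0,0,0]
    - [30,-24,0,0,0,0]
    - [30,-24,0,0,0,0]
    - [30,-24,0,0,0,0]
    - [0,0,0,0,0,0]

```text
clock: 0.93
tool_pos: [379.2, -350.1, 404.5]
tool_rot: [-3.139, -0.009, -0.002]
contact_force: [0.3, 0.7, -0.3]
finger_gap: 91.8
gripper_force: 0.0
```

```bash
python3 - <<'E'
from h import *
import pickle
c=pickle.load(open("pics/top.pkl","rb")); d=np.load("pics/top0.npy")
f=192/np.tan(np.radians(c["vertical_fov"])/2)
v,u=np.mgrid[:384,:512]
X=(np.stack([(u-c["cx"])/f,(v-c["cy"])/f,u*0+1],-1)*d[...,None])@rot(c).T+c["xyz"]
for lo,hi in((60,150),(150,260)):
  m=(d>0)&(X[...,2]>lo)&(X[...,2]<hi)&(X[...,0]<720)&(X[...,0]>300)&(X[...,1]>100)&(X[...,1]<450)
  q=X[m]; print("box",lo,q[:,0].min(),np.percentile(q[:,1],1))
  for x in(490,500,510,530,560,600,650): 
    s=q[abs(q[:,0]-x)<6]; print(x,s[:,1].min() if len(s) else None, len(s))
cal,im,d=snap("wrist","w1"); pickle.dump(cal,open("pics/w1.pkl","wb")); print(cal); s=manip.state(); print(s["tool_pos"],s["tool_rot"],s["clock"])
cv2.imwrite("pics/w1b.png",cv2.resize(im[:,:,::-1],(800,600),interpolation=cv2.INTER_CUBIC))
E
```

```text
box 60 505.93336234605823 217.2257794282956
490 None 0
500 243.27369356642777 1
510 230.46959712815755 197
530 229.82375275218823 48
560 227.5231482575084 62
600 223.85973135939201 62
650 220.5829150436847 61
box 150 504.330666927111 216.1474541584585
490 None 0
500 300.0503625816341 7
510 230.8927778628829 260
530 229.39192534309706 295
560 227.05797228569298 302
600 221.3114981146947 303
650 217.74156913622187 297
{'vertical_fov': 60.13037349299685, 'cx': 253.41104052073445, 'cy': 185.58686660472762, 'xyz': array([ 447.58533509, -349.86719132,  385.14361201]), 'rotation': array([ 2.0922542 , -2.07859751, -0.27178354])}
[ 377.48591495 -351.78722648  404.41073726] [-3.14072117e+00 -9.21904857e-03  5.99078583e-05] 0.9833
```

View pics/w1b.png

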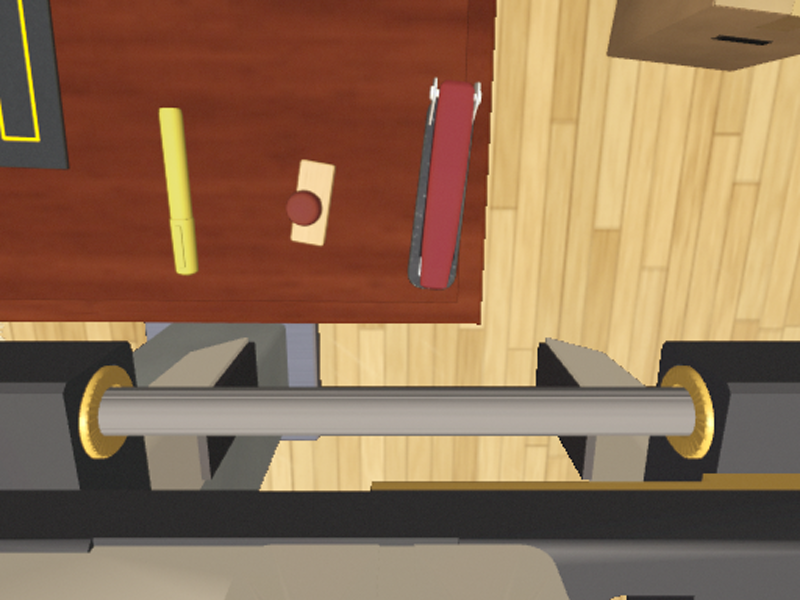

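The wrist view shows the red stapler arm from (458,83) to (436,288), the stamp base around (313,203) with its knob at (304,208), and the highlighter from (171,108) to (186,273).

```bash
cat >> h.py <<'E'
def quad(c,n,pts,z,s=1.5625):
    q=np.array([P(c,u/s-.2,v/s-.2,z)[:2] for u,v in pts]); e1=(q[2]+q[3]-q[0]-q[1])/2; e2=(q[1]+q[2]-q[0]-q[3])/2
    f=lambda e:(np.linalg.norm(e).round(1),np.degrees(np.arctan2(e[1],e[0])).round(1))
    print(n,q.mean(0).round(1),f(e1),f(e2))
E
python3 - <<'E'
from h import *
import pickle
c=pickle.load(open("pics/w1.pkl","rb"))
quad(c,"stapler",[(440,83),(477,84),(450,289),(422,287)],40)
quad(c,"stampbase",[(302,159),(335,166),(324,246),(290,239)],15)
quad(c,"high",[(160,108),(182,108),(197,272),(176,274)],16)
print(P(c,304/1.5625,208/1.5625,59))
E
```

```text
stapler [ 424.5 -382. ] (np.float64(132.1), np.float64(175.4)) (np.float64(21.2), np.float64(-92.3))
stampbase [ 413.6 -289.8] (np.float64(57.0), np.float64(169.8)) (np.float64(24.0), np.float64(-101.4))
high [ 419.7 -196.2] (np.float64(114.2), np.float64(179.7)) (np.float64(15.2), np.float64(-86.8))
[ 414.46469954 -291.59292886   59.        ]
```

Emit:
jog_arm:
  moves:
    - [35,-20,0,0,0,0]
    - [35,-20,0,0,0,0]
    - [35,-20,0,0,0,0]
    - [35,-20,0,0,0,0]
    - [0,-20,0,0,0,0]

```text
clock: 1.4
tool_pos: [518.9, -253.8, 403.4]
tool_rot: [-3.141, -0.002, -0.002]
contact_force: [-0.7, -0.4, -0.6]
finger_gap: 92.0
gripper_force: 0.0
```

Emit:
jog_arm:
  moves:
    - [0,0,0,0,0,0]

```text
clock: 1.48
tool_pos: [516.2, -251.8, 403.7]
tool_rot: [-3.14, -0.006, 0.003]
contact_force: [1.0, -0.2, -0.3]
finger_gap: 91.6
gripper_force: 0.0
```

```bash
python3 - <<'E'
from h import *
import pickle
cal,im,d=snap("wrist","w2"); pickle.dump(cal,open("pics/w2.pkl","wb")); s=manip.state(); print(s["tool_pos"],s["tool_rot"],s["clock"],s["joint_positions"])
cv2.imwrite("pics/w2b.png",cv2.resize(im[:,:,::-1],(800,600),interpolation=cv2.INTER_CUBIC))
E
```

```text
[ 515.46679817 -253.36104926  404.00160486] [-3.14097886e+00 -4.20885603e-03  2.62777802e-03] 1.5333 [-5.90145085e-01  4.34032843e-01  1.38427338e+00 -4.39930514e-04
  1.32501548e+00  9.78078689e-01]
```

View pics/w2b.png

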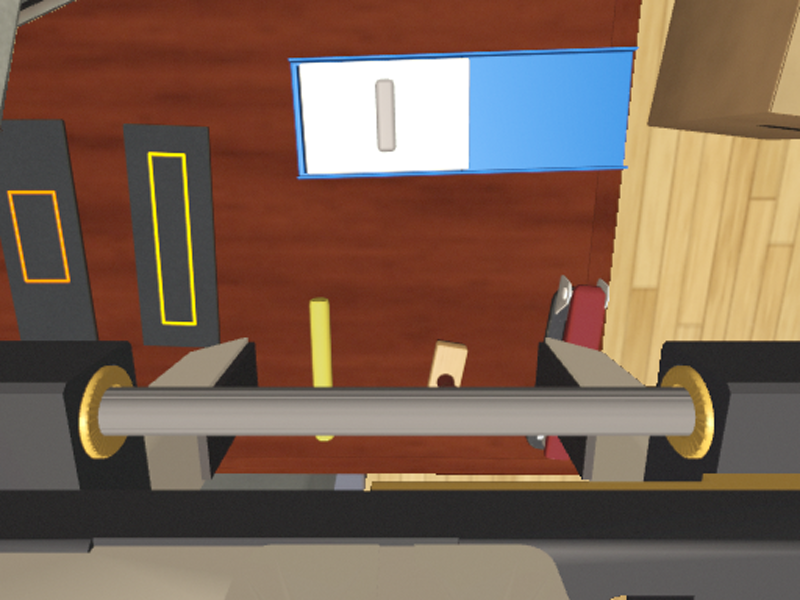

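The wrist view shows the case with corners (290,60), (635,48), (625,167), (299,178), the grip at (385,115), the yellow outline from (148,153) to (196,325), and the orange outline from (9,191) to (70,282).

```bash
python3 - <<'E'
from h import *
import pickle
c=pickle.load(open("pics/w2.pkl","rb"))
quad(c,"case",[(290,60),(635,48),(625,167),(299,178)],25)
quad(c,"grip",[(376,80),(393,80),(395,150),(378,151)],40)
quad(c,"yellow",[(148,153),(185,153),(196,325),(161,324)],4)
quad(c,"orange",[(9,191),(56,191),(70,282),(25,282)],4)
E
```

```text
case [ 608.5 -293.6] (np.float64(73.9), np.float64(-178.1)) (np.float64(220.2), np.float64(-87.9))
grip [ 606.8 -243.8] (np.float64(42.2), np.float64(-178.4)) (np.float64(10.7), np.float64(-88.1))
yellow [519.3 -85.1] (np.float64(128.4), np.float64(177.8)) (np.float64(26.7), np.float64(-90.6))
orange [522.6  12.9] (np.float64(67.9), np.float64(179.5)) (np.float64(34.1), np.float64(-89.7))
```

Emit:
jog_arm:
  moves:
    - [31,-3.5,0,0,0,-2]
    - [30,-4,0,0,0,0]
    - [30,-3,0,0,0,0]
    - [0,0,40,0,0,0]
    - [0,0,40,0,0,0]

```text
clock: 1.95
tool_pos: [607.0, -243.5, 326.2]
tool_rot: [3.136, 0.055, 0.011]
contact_force: [0.5, 0.3, -1.6]
finger_gap: 92.1
gripper_force: 0.0
```

Emit:
jog_arm:
  moves:
    - [0,0,40,0,0,0]
    - [0,0,40,0,0,0]
    - [0,0,25,0,0,0]
    - [0,0,0,0,0,0]

```text
clock: 2.28
tool_pos: [603.1, -242.6, 213.1]
tool_rot: [-3.136, -0.052, 0.017]
contact_force: [-0.9, 0.7, -0.7]
finger_gap: 91.8
gripper_force: 0.0
```

Emit:
jog_arm:
  moves:
    - [0,0,8,0,0,0]
    - [0,0,0,0,0,0]
    - [0,0,0,0,0,0]

```text
clock: 2.53
tool_pos: [606.3, -242.4, 213.8]
tool_rot: [3.139, 0.054, 0.005]
contact_force: [0.7, 0.1, 1.0]
finger_gap: 91.9
gripper_force: 0.0
```

Emit:
jog_arm:
  fingers: -1
  moves:
    - [0,0,0,0,0,0]
    - [0,0,0,0,0,0]
    - [0,0,0,0,0,0]
    - [0,0,0,0,0,0]
    - [0,0,0,0,0,0]

```text
clock: 2.95
tool_pos: [606.1, -241.3, 212.2]
tool_rot: [3.141, 0.056, 0.001]
contact_force: [-0.1, -0.7, 0.0]
finger_gap: 63.3
gripper_force: 0.0
```

Emit:
jog_arm:
  moves:
    - [0,0,6,0,0,0]
    - [0,0,0,0,0,0]
    - [0,0,0,0,0,0]
    - [0,0,0,0,0,0]
    - [0,0,0,0,0,0]

```text
clock: 3.37
tool_pos: [606.1, -241.4, 205.7]
tool_rot: [3.141, 0.056, 0.0]
contact_force: [0.2, 1.0, -0.6]
finger_gap: 29.9
gripper_force: 0.0
```

Emit:
jog_arm:
  moves:
    - [0,0,0,0,0,0]
    - [0,0,0,0,0,0]
    - [0,0,0,0,0,0]
    - [0,0,0,0,0,0]
    - [0,0,0,0,0,0]

```text
clock: 3.78
tool_pos: [606.1, -241.5, 205.8]
tool_rot: [3.141, 0.056, 0.0]
contact_force: [0.5, -1.3, -0.4]
finger_gap: 11.3
gripper_force: 30.0
```

Emit:
jog_arm:
  moves:
    - [0,12,0,0,0,0]
    - [0,20,0,0,0,0]
    - [0,25,0,0,0,0]
    - [0,25,0,0,0,0]
    - [0,12,0,0,0,0]

```text
clock: 4.2
tool_pos: [609.2, -338.5, 205.8]
tool_rot: [3.14, 0.053, 0.002]
contact_force: [1.9, 1.1, 1.8]
finger_gap: 11.8
gripper_force: 30.0
```

Emit:
jog_arm:
  moves:
    - [0,2,0,0,0,0]
    - [0,2,0,0,0,0]
    - [0,0,0,0,0,0]

```text
clock: 4.45
tool_pos: [609.5, -339.1, 205.8]
tool_rot: [3.141, 0.056, -0.0]
contact_force: [0.3, -0.5, 0.9]
finger_gap: 11.7
gripper_force: 30.0
```

Emit:
jog_arm:
  fingers: 0.3
  moves:
    - [0,0,0,0,0,0]
    - [0,0,0,0,0,0]
    - [0,0,-15,0,0,0]
    - [0,0,-40,0,0,0]
    - [0,0,-40,0,0,0]

```text
clock: 4.87
tool_pos: [609.2, -338.0, 299.4]
tool_rot: [-3.137, -0.057, 0.008]
contact_force: [0.4, -0.6, 0.6]
finger_gap: 40.3
gripper_force: 0.0
```

Emit:
jog_arm:
  moves:
    - [-12,-25,-20,0,0,0]
    - [-12,-37,-20,0,0,0]
    - [-12,-38,0,0,0,0]
    - [-12,-38,0,0,0,0]
    - [-12,-38,0,0,0,0]

```text
clock: 5.28
tool_pos: [542.7, -164.8, 340.1]
tool_rot: [-3.141, -0.056, -0.0]
contact_force: [1.1, 0.5, -0.2]
finger_gap: 59.7
gripper_force: 0.0
```

Emit:
jog_arm:
  moves:
    - [-12,-38,0,0,0,0]
    - [-12,-38,0,0,0,0]
    - [-12,-38,0,0,0,0]
    - [-12,-38,0,0,0,0]
    - [-12,-38,0,0,0,0]

```text
clock: 5.7
tool_pos: [475.7, 22.8, 339.8]
tool_rot: [-3.141, -0.057, 0.001]
contact_force: [1.1, -0.2, 0.5]
finger_gap: 59.7
gripper_force: 0.0
```

Emit:
jog_arm:
  moves:
    - [-12,-38,0,0,0,0]
    - [-12,-38,0,0,0,0]
    - [-12,-38,0,0,0,0]
    - [-12,-38,0,0,0,0]
    - [-8,-30,0,0,0,0]

```text
clock: 6.12
tool_pos: [412.5, 203.0, 339.9]
tool_rot: [-3.141, -0.059, 0.001]
contact_force: [-0.1, 0.4, -0.1]
finger_gap: 59.4
gripper_force: 0.0
```

Emit:
jog_arm:
  moves:
    - [0,0,0,0,0,-6.5]
    - [0,0,0,0,0,-6.5]
    - [0,0,0,0,0,-7]
    - [0,0,0,0,0,0]
    - [0,0,0,0,0,0]

```text
clock: 6.53
tool_pos: [414.3, 200.7, 339.8]
tool_rot: [3.084, 0.596, -0.001]
contact_force: [-0.5, 0.3, -1.2]
finger_gap: 59.9
gripper_force: 0.0
```

```bash
python3 - <<'E'
from h import *
import pickle
cal,im,d=snap("wrist","w3"); pickle.dump(cal,open("pics/w3.pkl","wb")); s=manip.state(); print(s["tool_pos"],s["tool_rot"],s["clock"],s["joint_positions"])
cv2.imwrite("pics/w3b.png",cv2.resize(im[:,:,::-1],(800,600),interpolation=cv2.INTER_CUBIC))
E
```

```text
[414.44268248 200.56073732 339.74464407] [ 3.08468071e+00  5.94978241e-01 -4.58179696e-04] 6.5833 [ 2.84010641e-01  2.94034010e-01  1.79213545e+00 -3.24455152e-05
  1.05571881e+00  1.47373956e+00]
```

View pics/w3b.png

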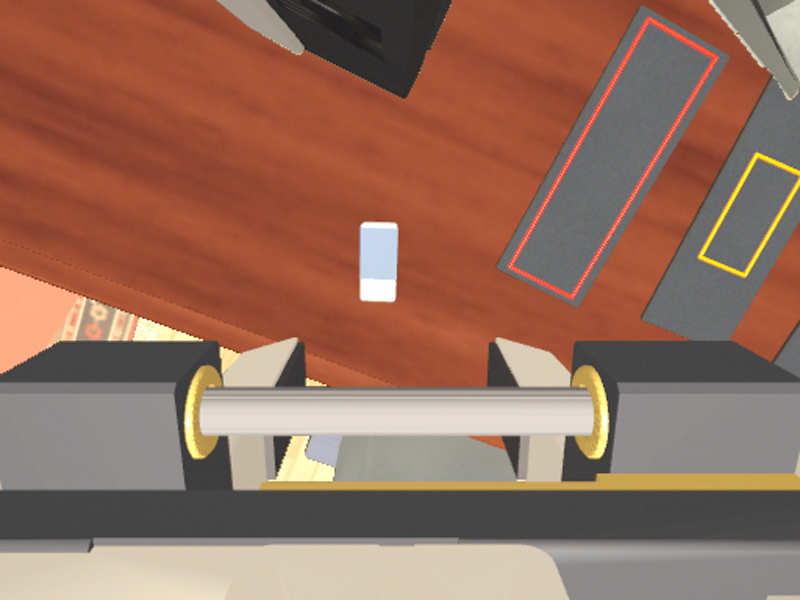

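The eraser is at about (379,262), in line with the tool, and the red outline runs (649,17), (718,58), (574,299), (509,266).

```bash
python3 - <<'E'
from h import *
import pickle
c=pickle.load(open("pics/w3.pkl","rb"))
quad(c,"eraser",[(360,223),(398,223),(396,301),(360,301)],13)
quad(c,"red",[(649,17),(718,58),(574,299),(509,266)],4)
t=np.array([414.4,200.6]); Rm=R.from_rotvec([3.0847,.595,0]).as_matrix()
q=P(c,378.5/1.5625,262/1.5625,13); print(Rm.T[:2,:2]@(q[:2]-t))
E
```

```text
eraser [414.2 212.3] (np.float64(48.1), np.float64(-159.3)) (np.float64(22.4), np.float64(-68.1))
red [517.1 106.2] (np.float64(157.2), np.float64(175.7)) (np.float64(47.0), np.float64(-94.9))
[  4.45679007 -10.77549958]
```

Emit:
jog_arm:
  moves:
    - [4,-10.8,0,0,0,0.5]
    - [0,0,38,0,0,0]
    - [0,0,38,0,0,0]
    - [0,0,38,0,0,0]
    - [0,0,34,0,0,0]

```text
clock: 7.0
tool_pos: [414.1, 211.7, 190.2]
tool_rot: [3.087, 0.581, 0.0]
contact_force: [1.4, 0.0, -0.9]
finger_gap: 59.4
gripper_force: 0.0
```

Emit:
jog_arm:
  moves:
    - [0,0,7,0,0,0]
    - [0,0,0,0,0,0]
    - [0,0,0,0,0,0]

```text
clock: 7.25
tool_pos: [415.1, 212.0, 185.6]
tool_rot: [3.087, 0.584, 0.001]
contact_force: [0.1, -0.1, 0.2]
finger_gap: 59.6
gripper_force: 0.0
```

Emit:
jog_arm:
  fingers: -1
  moves:
    - [0,0,4,0,0,0]
    - [0,0,0,0,0,0]
    - [0,0,0,0,0,0]
    - [0,0,0,0,0,0]
    - [0,0,0,0,0,0]

```text
clock: 7.67
tool_pos: [414.7, 212.0, 181.4]
tool_rot: [-3.086, -0.587, -0.002]
contact_force: [-0.3, -1.0, -0.1]
finger_gap: 30.7
gripper_force: 0.0
```

Emit:
jog_arm:
  moves:
    - [0,0,0,0,0,0]
    - [0,0,0,0,0,0]
    - [0,0,0,0,0,0]
    - [0,0,0,0,0,0]

```text
clock: 8.0
tool_pos: [414.6, 211.9, 181.1]
tool_rot: [3.086, 0.587, 0.001]
contact_force: [-0.9, 0.3, 5.4]
finger_gap: 22.0
gripper_force: 30.0
```

Emit:
jog_arm:
  moves:
    - [0,0,-20,0,0,0]
    - [0,0,-35,0,0,0]
    - [0,0,-35,0,0,6.5]
    - [0,0,-30,0,0,6.5]
    - [0,0,0,0,0,6.6]

```text
clock: 8.42
tool_pos: [415.9, 212.4, 306.0]
tool_rot: [-3.138, -0.044, -0.015]
contact_force: [0.6, 0.0, -0.1]
finger_gap: 21.8
gripper_force: 30.0
```

Emit:
jog_arm:
  moves:
    - [0,35,0,0,0,0]
    - [0,35,0,0,0,0]
    - [0,35,0,0,0,0]
    - [17.6,35,0,0,0,0]
    - [17.6,35,0,0,0,0]

```text
clock: 8.83
tool_pos: [455.2, 36.7, 300.8]
tool_rot: [-3.141, -0.054, 0.001]
contact_force: [0.4, 0.6, -0.1]
finger_gap: 22.3
gripper_force: 30.0
```

Emit:
jog_arm:
  moves:
    - [17.6,35,0,0,0,0]
    - [17.6,35,0,0,0,0]
    - [17.6,35,0,0,0,0]
    - [17.6,35,0,0,0,0]
    - [17.6,35,0,0,0,0]

```text
clock: 9.25
tool_pos: [549.9, -135.7, 300.4]
tool_rot: [-3.141, -0.052, 0.001]
contact_force: [0.7, 0.0, -0.0]
finger_gap: 22.0
gripper_force: 30.0
```

Emit:
jog_arm:
  moves:
    - [17.6,35,0,0,0,0]
    - [17.6,25,0,0,0,0]
    - [17.6,9,0,0,0,0]
    - [0,0,0,0,0,0]
    - [0,0,0,0,0,0]

```text
clock: 9.67
tool_pos: [604.5, -201.4, 299.6]
tool_rot: [-3.14, -0.052, 0.002]
contact_force: [-0.1, 0.4, -1.0]
finger_gap: 22.3
gripper_force: 30.0
```

```bash
python3 - <<'E'
from h import *
import pickle
cal,im,d=snap("wrist","w4"); pickle.dump(cal,open("pics/w4.pkl","wb")); s=manip.state(); print(s["tool_pos"],s["tool_rot"],s["clock"],s["finger_gap"])
cv2.imwrite("pics/w4b.png",cv2.resize(im[:,:,::-1],(800,600),interpolation=cv2.INTER_CUBIC))
E
```

```text
[ 604.1069894  -200.58183894  299.85605536] [-3.14015052e+00 -5.29673265e-02  2.99866413e-03] 9.7167 22.128473520954245
```

View pics/w4b.png

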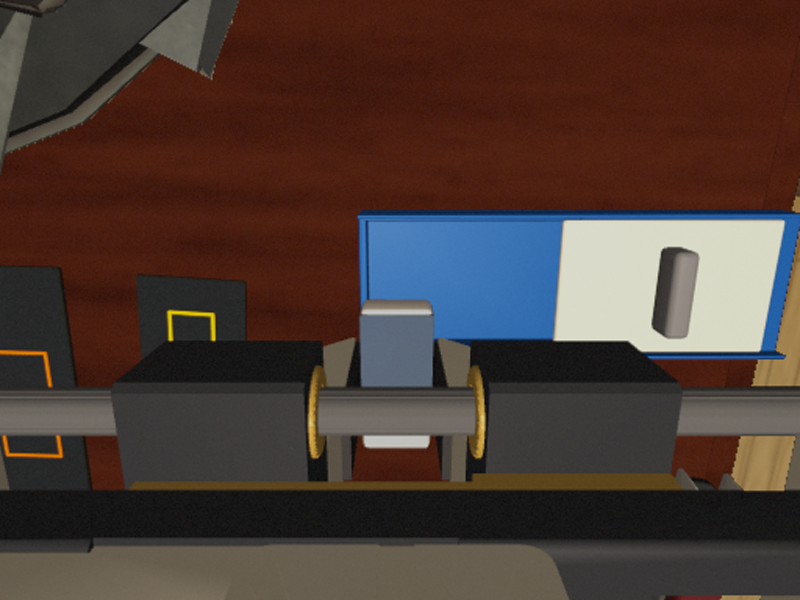

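Eraser is held at (396,370), and the compartment is open to the left of the cover edge at x=558. I still need about 35 mm more toward -y.

Emit:
jog_arm:
  moves:
    - [1,18,0,0,0,0]
    - [0,17,0,0,0,0]
    - [0,0,40,0,0,0]
    - [0,0,40,0,0,0]
    - [0,0,22,0,0,0]

```text
clock: 10.13
tool_pos: [605.1, -236.6, 195.2]
tool_rot: [-3.139, -0.052, 0.006]
contact_force: [0.3, 0.3, -0.1]
finger_gap: 22.2
gripper_force: 30.0
```

Emit:
jog_arm:
  moves:
    - [0,0,6,0,0,0]
    - [0,0,5,0,0,0]
    - [0,0,0,0,0,0]

```text
clock: 10.38
tool_pos: [606.8, -236.5, 188.2]
tool_rot: [3.141, 0.052, 0.001]
contact_force: [-0.1, 0.8, 0.2]
finger_gap: 22.2
gripper_force: 30.0
```

Emit:
jog_arm:
  fingers: -0.13
  moves:
    - [0,0,2,0,0,0]
    - [0,0,0,0,0,0]
    - [0,0,0,0,0,0]
    - [0,0,0,0,0,0]
    - [0,0,-15,0,0,0]

```text
clock: 10.8
tool_pos: [605.9, -235.5, 199.0]
tool_rot: [-3.139, -0.053, 0.006]
contact_force: [-0.6, 0.3, 0.1]
finger_gap: 39.5
gripper_force: 0.0
```

Emit:
jog_arm:
  moves:
    - [0,0,-40,0,0,0]
    - [0,25,0,0,0,0]
    - [0,35,0,0,0,0]
    - [0,32,0,0,0,0]
    - [0,10,0,0,0,0]

```text
clock: 11.22
tool_pos: [609.6, -342.0, 242.0]
tool_rot: [3.138, 0.049, 0.003]
contact_force: [-0.1, 0.5, 0.1]
finger_gap: 40.1
gripper_force: 0.0
```

Emit:
jog_arm:
  moves:
    - [0,0,15,0,0,0]
    - [0,0,12,0,0,0]
    - [0,0,5,0,0,0]
    - [0,0,0,0,0,0]

```text
clock: 11.55
tool_pos: [609.7, -336.7, 206.7]
tool_rot: [-3.139, -0.054, 0.005]
contact_force: [-0.1, -0.1, 0.3]
finger_gap: 40.1
gripper_force: 0.0
```

Emit:
jog_arm:
  fingers: -1
  moves:
    - [0,0,0,0,0,0]
    - [0,0,0,0,0,0]
    - [0,0,0,0,0,0]
    - [0,0,0,0,0,0]
    - [0,0,0,0,0,0]

```text
clock: 11.97
tool_pos: [610.3, -337.8, 209.4]
tool_rot: [3.14, 0.053, 0.001]
contact_force: [0.3, 0.3, 1.1]
finger_gap: 11.5
gripper_force: 30.1
```

```bash
python3 - <<'E'
from h import *
cal,im,d=snap("top","t5")
a=im[120:230,250:400,::-1]
cv2.imwrite("pics/t5b.png",cv2.resize(a,None,fx=5,fy=5,interpolation=cv2.INTER_CUBIC))
s=manip.state(); print(s["finger_gap"],s["gripper_force"])
E
```

```text
11.78789824679923 30.000441670417786
```

View pics/t5b.png

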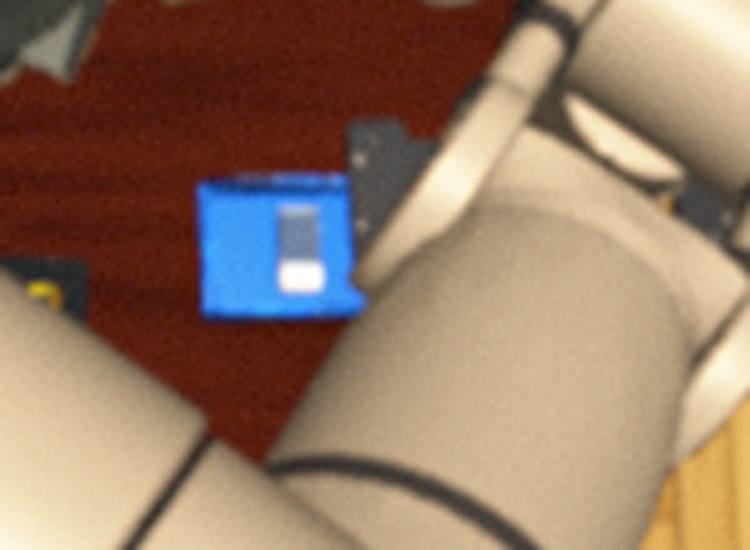

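The eraser lies in the compartment at about (300,248) in the crop. Sliding the cover shut.

Emit:
jog_arm:
  moves:
    - [0,-12,0,0,0,0]
    - [0,-20,0,0,0,0]
    - [0,-25,0,0,0,0]
    - [0,-25,0,0,0,0]
    - [0,-12,0,0,0,0]

```text
clock: 12.43
tool_pos: [607.0, -240.9, 209.4]
tool_rot: [-3.141, -0.055, -0.001]
contact_force: [1.5, -1.4, 0.7]
finger_gap: 11.4
gripper_force: 30.0
```

Emit:
jog_arm:
  moves:
    - [0,-3,0,0,0,0]
    - [0,-3,0,0,0,0]
    - [0,0,0,0,0,0]

```text
clock: 12.68
tool_pos: [606.9, -238.2, 209.4]
tool_rot: [3.14, 0.053, 0.001]
contact_force: [-0.6, 1.0, 5.3]
finger_gap: 11.6
gripper_force: 30.0
```

Emit:
jog_arm:
  moves:
    - [0,-2,0,0,0,0]
    - [0,0,0,0,0,0]

```text
clock: 12.85
tool_pos: [606.8, -237.6, 209.4]
tool_rot: [3.139, 0.051, 0.002]
contact_force: [-0.8, -2.9, 6.2]
finger_gap: 11.6
gripper_force: 30.0
```

Emit:
jog_arm:
  moves:
    - [0,-3,0,0,0,0]
    - [0,0,0,0,0,0]
    - [0,0,0,0,0,0]

```text
clock: 13.1
tool_pos: [606.6, -236.7, 209.4]
tool_rot: [3.135, 0.05, 0.004]
contact_force: [-0.4, -13.0, 2.3]
finger_gap: 11.3
gripper_force: 30.0
```

Emit:
jog_arm:
  fingers: 0.6
  moves:
    - [0,3,0,0,0,0]
    - [0,0,0,0,0,0]
    - [0,0,0,0,0,0]
    - [0,0,-30,0,0,0]
    - [0,0,-40,0,0,0]

```text
clock: 13.52
tool_pos: [605.6, -235.2, 274.8]
tool_rot: [-3.136, -0.053, 0.014]
contact_force: [0.1, -0.6, 0.3]
finger_gap: 40.3
gripper_force: 0.0
```

Emit:
jog_arm:
  moves:
    - [-31,23,-15,0,0,0]
    - [-31,23,-10,0,0,0]
    - [-31,23,0,0,0,0]
    - [-31,23,0,0,0,0]
    - [-31,23,0,0,0,0]

```text
clock: 13.93
tool_pos: [454.2, -356.3, 303.7]
tool_rot: [-3.14, -0.054, 0.0]
contact_force: [0.2, -0.2, 0.4]
finger_gap: 71.3
gripper_force: 0.0
```

Emit:
jog_arm:
  moves:
    - [-31,23,0,0,0,0]
    - [0,0,0,0,0,6]
    - [0,0,0,0,0,0]
    - [0,0,0,0,0,0]

```text
clock: 14.27
tool_pos: [425.4, -379.9, 303.5]
tool_rot: [-3.139, 0.109, 0.0]
contact_force: [0.2, -0.2, -0.3]
finger_gap: 73.5
gripper_force: 0.0
```

```bash
python3 - <<'E'
from h import *
import pickle
cal,im,d=snap("wrist","w6"); pickle.dump(cal,open("pics/w6.pkl","wb")); s=manip.state(); print(s["tool_pos"],s["tool_rot"],s["clock"],s["finger_gap"])
cv2.imwrite("pics/w6b.png",cv2.resize(im[:,:,::-1],(800,600),interpolation=cv2.INTER_CUBIC))
E
```

```text
[ 425.95683919 -379.49859474  303.53756459] [-3.13895331e+00  1.06825183e-01  4.25987392e-05] 14.3167 73.61392702519584
```

View pics/w6b.png

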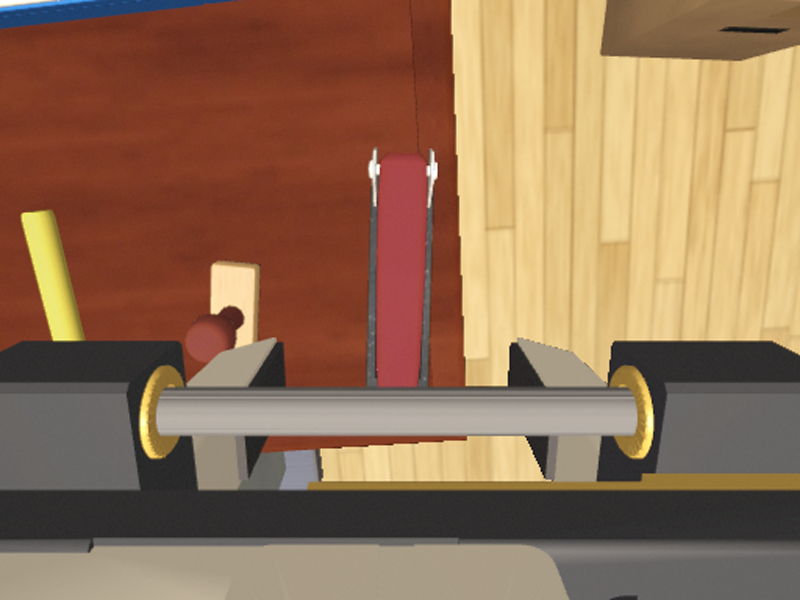

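The stapler is in line with the tool, centre column about 404 against the fingers' 398, with its hinge end at row 150 and its near end hidden behind the gripper.

```bash
python3 - <<'E'
from h import *
import pickle
c=pickle.load(open("pics/w1.pkl","rb"))
g=lambda c,u,v,z:P(c,u/1.5625-.2,v/1.5625-.2,z)[:2].round(1)
for z in(3,7): print("near base",z,g(c,433,291,z), "corner L",g(c,409,275,z))
print("arm near",g(c,436,289,40))
for z in(24,40): print("far hinge",z,g(c,435,78,z))
print("arm far",g(c,458,83,40))
c=pickle.load(open("pics/w6.pkl","rb"))
for z in(7,24,30,40): print("w6 hinge",z,g(c,375,149,z),g(c,433,149,z))
for v in(160,260,360): print(v,g(c,(378+427)/2 if v==160 else (377+425)/2,v,40), g(c,402,v,40),g(c,398,v,7))
d=np.load("pics/w6.npy"); print([(v,int(d[int(v/1.5625),int(375/1.5625)])) for v in(150,155,165,180,195,215,300)], d[120,258])
E
```

```text
near base 3 [ 346.8 -377.3] corner L [ 359.2 -358.9]
near base 7 [ 347.9 -377. ] corner L [ 360.1 -358.8]
arm near [ 358.  -376.7]
far hinge 24 [ 495.6 -373.7]
far hinge 40 [ 493.5 -372.6]
arm far [ 490.7 -387. ]
w6 hinge 7 [ 496.5 -373.6] [ 494.5 -403.5]
w6 hinge 24 [ 496.4 -374.3] [ 494.4 -402.3]
w6 hinge 30 [ 496.3 -374.6] [ 494.4 -401.9]
w6 hinge 40 [ 496.2 -375. ] [ 494.4 -401.3]
160 [ 490.5 -387.1] [ 490.5 -386.9] [ 490.2 -385.1]
260 [ 444.1 -383.3] [ 444.1 -383.8] [ 437.5 -381.5]
360 [ 392.8 -379.9] [ 392.7 -380.4] [ 379.3 -377.4]
[(150, 248), (155, 247), (165, 246), (180, 249), (195, 259), (215, 276), (300, 287)] 243.11794
```

Emit:
jog_arm:
  moves:
    - [-4.3,2.8,25,0,0,0]
    - [0,0,38,0,0,0]
    - [0,0,30,0,0,0]
    - [0,0,10,0,0,0]
    - [0,0,0,0,0,0]

```text
clock: 14.73
tool_pos: [421.3, -381.0, 198.1]
tool_rot: [-3.135, 0.107, 0.006]
contact_force: [-0.7, 0.5, 0.5]
finger_gap: 73.6
gripper_force: 0.0
```

Emit:
jog_arm:
  fingers: -1
  moves:
    - [0,0,0,0,0,0]
    - [0,0,0,0,0,0]
    - [0,0,0,0,0,0]
    - [0,0,0,0,0,0]
    - [0,0,0,0,0,0]

```text
clock: 15.15
tool_pos: [421.2, -382.8, 202.0]
tool_rot: [3.138, -0.111, 0.002]
contact_force: [-0.2, 1.2, -0.5]
finger_gap: 45.1
gripper_force: 0.0
```

Emit:
jog_arm:
  moves:
    - [0,0,0,0,0,0]
    - [0,0,0,0,0,0]
    - [0,0,0,0,0,0]
    - [0,0,0,0,0,0]
    - [0,0,0,0,0,0]

```text
clock: 15.57
tool_pos: [420.9, -382.5, 200.9]
tool_rot: [-3.139, 0.112, 0.0]
contact_force: [-0.3, 1.0, 3.4]
finger_gap: 22.5
gripper_force: 29.9
```

Emit:
jog_arm:
  moves:
    - [0,0,-10,0,0,0]
    - [0,0,-25,0,0,0]
    - [0,0,-35,0,0,0]
    - [0,0,-30,0,0,0]
    - [0,-10,0,0,0,0]

```text
clock: 15.98
tool_pos: [422.6, -374.9, 307.3]
tool_rot: [3.13, -0.113, 0.013]
contact_force: [2.0, -2.2, -1.7]
finger_gap: 22.5
gripper_force: 29.9
```

Emit:
jog_arm:
  moves:
    - [5,-28,0,0,0,0]
    - [5,-38,0,0,0,0]
    - [5,-38,0,0,0,0]
    - [5,-38,0,0,0,0]
    - [5,-38,0,0,0,0]

```text
clock: 16.4
tool_pos: [458.9, -192.8, 300.2]
tool_rot: [-3.139, 0.112, 0.002]
contact_force: [0.8, -0.3, -3.7]
finger_gap: 23.1
gripper_force: 29.9
```

Emit:
jog_arm:
  moves:
    - [5,-38,0,0,0,0]
    - [5,-38,0,0,0,0]
    - [5,-38,0,0,0,0]
    - [5,-38,0,0,0,0]
    - [5,-38,0,0,0,0]

```text
clock: 16.82
tool_pos: [497.3, -5.0, 300.3]
tool_rot: [3.14, -0.112, -0.002]
contact_force: [0.0, -0.7, -3.1]
finger_gap: 22.7
gripper_force: 29.9
```

Emit:
jog_arm:
  moves:
    - [5,-38,0,0,0,0]
    - [5,-38,0,0,0,0]
    - [0,-28,0,0,0,0]
    - [0,0,0,0,0,0]
    - [0,0,0,0,0,0]

```text
clock: 17.23
tool_pos: [514.5, 97.6, 300.0]
tool_rot: [3.139, -0.106, -0.003]
contact_force: [-0.1, 0.0, -3.6]
finger_gap: 22.4
gripper_force: 29.9
```

Emit:
jog_arm:
  moves:
    - [2,-8.8,20,0,0,0]
    - [0,0,38,0,0,0]
    - [0,0,22,0,0,0]
    - [0,0,8,0,0,0]
    - [0,0,0,0,0,0]

```text
clock: 17.65
tool_pos: [517.0, 103.5, 210.7]
tool_rot: [3.139, -0.114, -0.008]
contact_force: [-0.0, 0.3, -2.6]
finger_gap: 23.1
gripper_force: 29.9
```

Emit:
jog_arm:
  moves:
    - [0,0,4,0,0,0]
    - [0,0,0,0,0,0]

```text
clock: 17.82
tool_pos: [518.3, 104.1, 209.6]
tool_rot: [3.14, -0.113, 0.003]
contact_force: [0.4, -0.4, -2.9]
finger_gap: 22.5
gripper_force: 29.9
```

Emit:
jog_arm:
  moves:
    - [-1,-2,2,0,0,0]
    - [0,0,1.5,0,0,0]
    - [0,0,0,0,0,0]

```text
clock: 18.07
tool_pos: [517.0, 106.7, 205.8]
tool_rot: [3.14, -0.111, 0.002]
contact_force: [0.3, 0.1, -3.6]
finger_gap: 22.8
gripper_force: 29.9
```

Emit:
jog_arm:
  moves:
    - [0,0,1.5,0,0,0]
    - [0,0,0,0,0,0]

```text
clock: 18.23
tool_pos: [517.1, 106.7, 204.9]
tool_rot: [3.14, -0.111, 0.002]
contact_force: [-2.1, -0.8, 5.2]
finger_gap: 23.3
gripper_force: 29.9
```

Emit:
jog_arm:
  fingers: 0.2
  moves:
    - [0,0,0,0,0,0]
    - [0,0,0,0,0,0]
    - [0,0,0,0,0,0]
    - [0,0,-20,0,0,0]
    - [0,0,-40,0,0,0]

```text
clock: 18.65
tool_pos: [515.6, 106.5, 260.6]
tool_rot: [3.139, -0.112, -0.014]
contact_force: [0.6, -0.3, 0.3]
finger_gap: 51.3
gripper_force: 0.0
```

Emit:
jog_arm:
  moves:
    - [0,0,-40,0,0,0]
    - [-7,30,0,0,0,0]
    - [-7,37,0,0,0,0]
    - [-7,37,0,0,0,0]
    - [-7,37,0,0,0,0]

```text
clock: 19.07
tool_pos: [478.4, -33.0, 304.2]
tool_rot: [3.139, -0.109, 0.002]
contact_force: [0.5, 0.4, -0.1]
finger_gap: 55.3
gripper_force: 0.0
```

Emit:
jog_arm:
  moves:
    - [-7,37,0,0,0,0]
    - [-7,37,0,0,0,0]
    - [-7,37,0,0,0,0]
    - [-7,37,0,0,0,0]
    - [-7,37,0,0,0,0]

```text
clock: 19.48
tool_pos: [430.2, -215.7, 304.0]
tool_rot: [3.139, -0.112, 0.001]
contact_force: [-0.2, 0.4, -0.4]
finger_gap: 55.2
gripper_force: 0.0
```

Emit:
jog_arm:
  moves:
    - [-7,37,0,0,0,0]
    - [-4,30,0,0,0,0]
    - [0,10,0,0,0,0]
    - [0,0,0,0,0,0]
    - [0,0,0,0,0,0]

```text
clock: 19.9
tool_pos: [414.5, -289.8, 303.6]
tool_rot: [-3.139, 0.113, 0.0]
contact_force: [0.5, 0.0, -0.5]
finger_gap: 55.3
gripper_force: 0.0
```

```bash
python3 - <<'E'
from h import *
import pickle
cal,im,d=snap("wrist","w7"); pickle.dump(cal,open("pics/w7.pkl","wb")); s=manip.state(); print(s["tool_pos"],s["tool_rot"],s["clock"],s["finger_gap"])
cv2.imwrite("pics/w7b.png",cv2.resize(im[:,:,::-1],(800,600),interpolation=cv2.INTER_CUBIC))
E
```

```text
[ 414.63990536 -289.02307848  303.57532159] [-3.13869406e+00  1.11066790e-01  7.27324659e-04] 19.95 54.95045028545509
```

View pics/w7b.png

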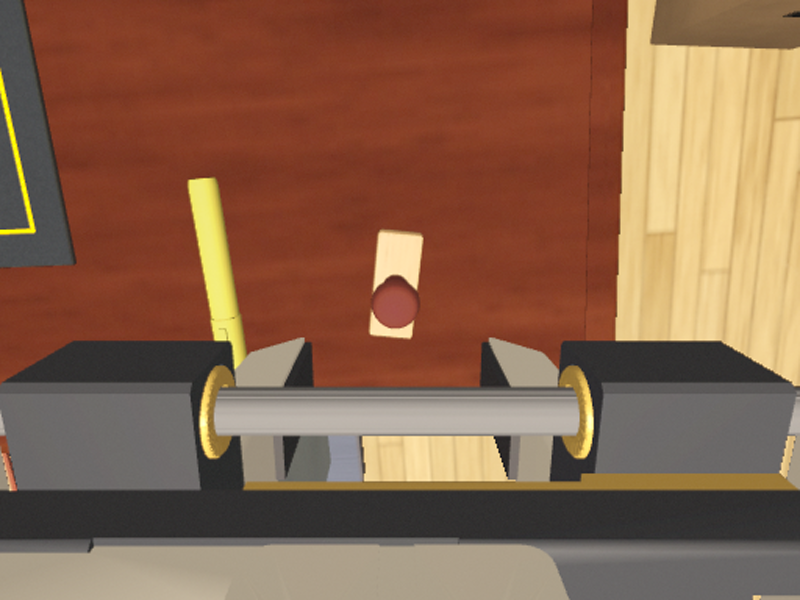

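The stamp knob is at (395,303), centred between the fingers. Its base corners are (378,230), (423,234), (413,339), (369,334).

```bash
python3 - <<'E'
from h import *
import pickle
c=pickle.load(open("pics/w7.pkl","rb"))
quad(c,"stamp",[(378,230),(423,234),(413,339),(369,334)],15)
for z in(59,52):print(P(c,395/1.5625,303/1.5625,z))
quad(c,"high",[(188,180),(216,178),(239,318),(211,320)],16)
E
```

```text
stamp [ 414.2 -289.2] (np.float64(58.0), np.float64(170.8)) (np.float64(24.0), np.float64(-100.1))
[ 417.19424136 -289.38794386   59.        ]
[ 415.15809668 -289.21585378   52.        ]
high [ 439.8 -195.4] (np.float64(74.7), np.float64(180.0)) (np.float64(14.8), np.float64(-90.0))
```

Emit:
jog_arm:
  moves:
    - [0,0,25,0,0,0]
    - [0,0,35,0,0,0]
    - [0,0,22,0,0,0]
    - [0,0,8,0,0,0]
    - [0,0,0,0,0,0]

```text
clock: 20.37
tool_pos: [414.6, -288.3, 212.3]
tool_rot: [-3.137, 0.108, 0.005]
contact_force: [0.1, 0.5, 1.3]
finger_gap: 55.1
gripper_force: 0.0
```

Emit:
jog_arm:
  fingers: -1
  moves:
    - [0,0,0,0,0,0]
    - [0,0,0,0,0,0]
    - [0,0,0,0,0,0]
    - [0,0,0,0,0,0]
    - [0,0,0,0,0,0]

```text
clock: 20.78
tool_pos: [414.7, -290.2, 214.7]
tool_rot: [3.138, -0.112, 0.002]
contact_force: [-0.1, 0.4, 0.0]
finger_gap: 26.2
gripper_force: 0.0
```

Emit:
jog_arm:
  moves:
    - [0,0,0,0,0,0]
    - [0,0,0,0,0,0]

```text
clock: 20.95
tool_pos: [414.6, -290.2, 214.3]
tool_rot: [3.139, -0.112, 0.001]
contact_force: [0.2, 0.8, 3.4]
finger_gap: 20.5
gripper_force: 30.0
```

Emit:
jog_arm:
  moves:
    - [0,0,-10,0,0,0]
    - [0,0,-25,0,0,0]
    - [0,0,-30,0,0,0]
    - [0,0,-10,0,0,0]
    - [10,-28,0,0,0,0]

```text
clock: 21.37
tool_pos: [426.4, -266.2, 292.2]
tool_rot: [3.133, -0.117, 0.009]
contact_force: [1.2, -1.7, -0.7]
finger_gap: 20.1
gripper_force: 30.0
```

Emit:
jog_arm:
  moves:
    - [11,-38,0,0,0,0]
    - [11,-38,0,0,0,0]
    - [11,-38,0,0,0,0]
    - [11,-38,0,0,0,0]
    - [11,-38,0,0,0,0]

```text
clock: 21.78
tool_pos: [495.0, -75.4, 288.9]
tool_rot: [3.139, -0.112, -0.0]
contact_force: [0.6, -0.9, -1.1]
finger_gap: 20.2
gripper_force: 30.0
```

Emit:
jog_arm:
  moves:
    - [11,-38,0,0,0,0]
    - [11,-38,0,0,0,0]
    - [0,-15,0,0,0,-4.6]
    - [0,0,0,0,0,-4.6]
    - [0,0,0,0,0,0]

```text
clock: 22.2
tool_pos: [523.1, 13.3, 288.7]
tool_rot: [3.138, 0.149, -0.001]
contact_force: [0.1, 0.1, -0.6]
finger_gap: 20.4
gripper_force: 30.0
```

Emit:
jog_arm:
  moves:
    - [0,0,20,0,0,0]
    - [0,0,28,0,0,0]
    - [0,0,15,0,0,0]
    - [0,0,4,0,0,0]
    - [0,0,0,0,0,0]

```text
clock: 22.62
tool_pos: [522.9, 11.4, 220.9]
tool_rot: [-3.138, -0.136, 0.004]
contact_force: [-0.9, 0.2, 0.0]
finger_gap: 20.4
gripper_force: 30.0
```

Emit:
jog_arm:
  moves:
    - [0,0,1.5,0,0,0]
    - [0,0,1,0,0,0]
    - [0,0,0,0,0,0]

```text
clock: 22.87
tool_pos: [523.5, 11.8, 220.2]
tool_rot: [3.138, 0.139, 0.003]
contact_force: [-0.4, -0.1, 0.4]
finger_gap: 19.8
gripper_force: 30.0
```

Emit:
jog_arm:
  moves:
    - [0,0,1.5,0,0,0]
    - [0,0,0,0,0,0]
    - [0,0,0,0,0,0]

```text
clock: 23.12
tool_pos: [523.6, 12.0, 218.4]
tool_rot: [3.138, 0.14, 0.003]
contact_force: [0.9, 0.5, 2.8]
finger_gap: 20.6
gripper_force: 30.0
```

Emit:
jog_arm:
  fingers: 0.2
  moves:
    - [0,0,0,0,0,0]
    - [0,0,0,0,0,0]
    - [0,0,0,0,0,0]
    - [0,0,-25,0,0,0]
    - [0,0,-40,0,0,0]

```text
clock: 23.53
tool_pos: [521.9, 12.1, 279.8]
tool_rot: [-3.137, -0.14, 0.015]
contact_force: [0.9, -0.2, -0.1]
finger_gap: 49.6
gripper_force: 0.0
```

Emit:
jog_arm:
  moves:
    - [0,0,-20,0,0,5.1]
    - [-17,34,0,0,0,0]
    - [-17,34,0,0,0,0]
    - [-17,34,0,0,0,0]
    - [-17,34,0,0,0,0]

```text
clock: 23.95
tool_pos: [454.2, -124.9, 302.8]
tool_rot: [3.141, 0.003, -0.0]
contact_force: [0.3, 0.1, 0.0]
finger_gap: 54.8
gripper_force: 0.0
```

Emit:
jog_arm:
  moves:
    - [-17,34,0,0,0,0]
    - [-17,34,0,0,0,0]
    - [-2,3.5,0,0,0,0]
    - [0,0,0,0,0,0]
    - [0,0,0,0,0,0]

```text
clock: 24.37
tool_pos: [419.3, -195.4, 302.6]
tool_rot: [-3.141, 0.001, 0.0]
contact_force: [0.6, -0.0, -0.2]
finger_gap: 55.3
gripper_force: 0.0
```

```bash
python3 - <<'E'
from h import *
import pickle
cal,im,d=snap("wrist","w8"); pickle.dump(cal,open("pics/w8.pkl","wb")); s=manip.state(); print(s["tool_pos"],s["tool_rot"],s["clock"],s["finger_gap"])
cv2.imwrite("pics/w8b.png",cv2.resize(im[:,:,::-1],(800,600),interpolation=cv2.INTER_CUBIC))
E
```

```text
[ 419.60407674 -194.79906675  302.65078172] [-3.14106941e+00 -1.20023535e-03  3.03074285e-04] 24.4167 54.88421233885472
```

View pics/w8b.png

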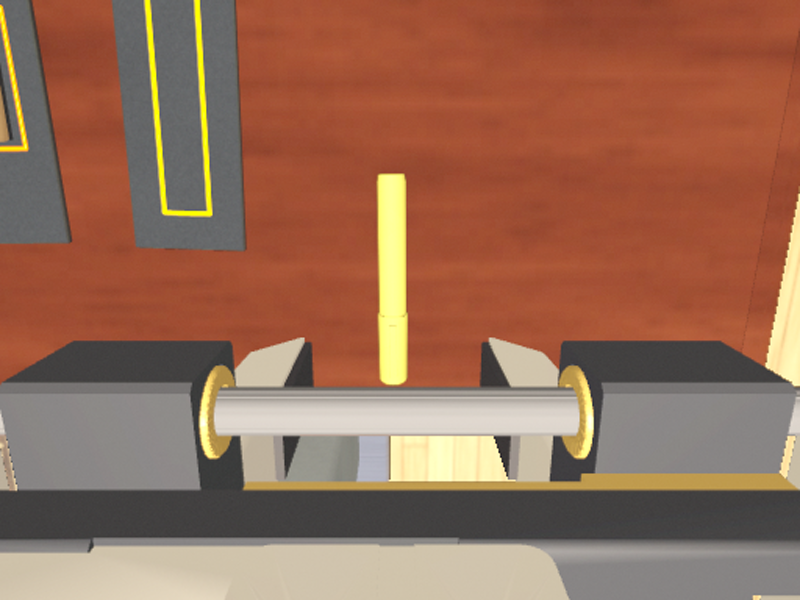

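The highlighter runs from (392,175) to (393,384), centred between the fingers and in line.

```bash
python3 - <<'E'
from h import *
import pickle
c=pickle.load(open("pics/w8.pkl","rb"))
quad(c,"high",[(378,175),(406,175),(407,383),(380,383)],13)
E
```

```text
high [ 419.4 -193.4] (np.float64(115.0), np.float64(-179.7)) (np.float64(14.8), np.float64(-90.0))
```

Emit:
jog_arm:
  moves:
    - [0,0,25,0,0,0]
    - [0,0,38,0,0,0]
    - [0,0,35,0,0,0]
    - [0,0,16,0,0,0]
    - [0,0,4,0,0,0]

```text
clock: 24.83
tool_pos: [419.1, -193.4, 181.9]
tool_rot: [-3.138, -0.005, 0.008]
contact_force: [-1.0, -1.0, 0.3]
finger_gap: 54.9
gripper_force: 0.0
```

Emit:
jog_arm:
  moves:
    - [0,0,0,0,0,0]
    - [0,0,0,0,0,0]

```text
clock: 25.0
tool_pos: [420.1, -195.0, 185.5]
tool_rot: [3.141, 0.003, 0.001]
contact_force: [0.5, -0.1, 0.2]
finger_gap: 55.0
gripper_force: 0.0
```

Emit:
jog_arm:
  fingers: -1
  moves:
    - [0,0,2.5,0,0,0]
    - [0,0,0,0,0,0]
    - [0,0,0,0,0,0]
    - [0,0,0,0,0,0]
    - [0,0,0,0,0,0]

```text
clock: 25.42
tool_pos: [419.4, -195.7, 182.8]
tool_rot: [3.141, 0.001, 0.001]
contact_force: [-0.9, 0.5, 0.1]
finger_gap: 26.0
gripper_force: 0.0
```

Emit:
jog_arm:
  moves:
    - [0,0,0,0,0,0]
    - [0,0,0,0,0,0]
    - [0,0,0,0,0,0]

```text
clock: 25.67
tool_pos: [419.4, -195.7, 182.5]
tool_rot: [3.141, 0.001, 0.0]
contact_force: [-0.9, -0.5, 2.4]
finger_gap: 16.2
gripper_force: 30.0
```

Emit:
jog_arm:
  moves:
    - [0,0,-10,0,0,0]
    - [0,0,-30,0,0,0]
    - [0,0,-40,0,0,0]
    - [15,-15,-10,0,0,0]
    - [25,-28,0,0,0,0]

```text
clock: 26.08
tool_pos: [459.6, -154.3, 275.7]
tool_rot: [3.138, -0.006, 0.009]
contact_force: [1.8, -1.0, -0.4]
finger_gap: 16.2
gripper_force: 30.0
```

Emit:
jog_arm:
  moves:
    - [25,-28,0,0,0,0]
    - [25,-28,0,0,0,0]
    - [10,-10.5,0,0,0,2.3]
    - [0,0,0,0,0,0]
    - [0,0,0,0,0,0]

```text
clock: 26.5
tool_pos: [519.2, -85.5, 271.9]
tool_rot: [3.141, -0.058, -0.002]
contact_force: [-0.4, -0.9, -0.2]
finger_gap: 15.9
gripper_force: 30.0
```

Emit:
jog_arm:
  moves:
    - [0.5,0,25,0,0,0]
    - [0,0,30,0,0,0]
    - [0,0,18,0,0,0]
    - [0,0,6,0,0,0]
    - [0,0,0,0,0,0]

```text
clock: 26.92
tool_pos: [518.6, -86.9, 191.9]
tool_rot: [-3.14, 0.064, 0.006]
contact_force: [0.3, 0.3, -0.4]
finger_gap: 16.1
gripper_force: 30.0
```

Emit:
jog_arm:
  moves:
    - [0,0,2,0,0,0]
    - [0,0,1,0,0,0]
    - [0,0,0,0,0,0]

```text
clock: 27.17
tool_pos: [520.0, -86.4, 191.3]
tool_rot: [3.14, -0.063, 0.003]
contact_force: [-0.4, -0.5, -0.1]
finger_gap: 16.1
gripper_force: 30.0
```

Emit:
jog_arm:
  moves:
    - [0,-1,2,0,0,0]
    - [0,0,1,0,0,0]
    - [0,0,0,0,0,0]
    - [0,0,0,0,0,0]

```text
clock: 27.5
tool_pos: [519.9, -85.0, 187.4]
tool_rot: [3.141, -0.062, 0.0]
contact_force: [-0.4, -0.9, -0.1]
finger_gap: 16.1
gripper_force: 30.0
```

Emit:
jog_arm:
  fingers: -0.13
  moves:
    - [0,0,0.8,0,0,0]
    - [0,0,0,0,0,0]
    - [0,0,0,0,0,0]
    - [0,0,0,0,0,0]
    - [0,0,-25,0,0,0]

```text
clock: 27.92
tool_pos: [518.4, -84.7, 208.2]
tool_rot: [-3.139, 0.062, 0.012]
contact_force: [-1.3, -0.6, -0.3]
finger_gap: 39.0
gripper_force: 0.0
```

Emit:
jog_arm:
  moves:
    - [0,0,-40,0,0,0]
    - [0,0,-40,0,0,0]
    - [0,0,-40,0,0,0]
    - [-36,0,-15,0,0,0]
    - [-36,0,0,0,0,0]

```text
clock: 28.33
tool_pos: [448.7, -82.5, 350.5]
tool_rot: [3.138, -0.061, 0.015]
contact_force: [-1.0, -1.0, -0.3]
finger_gap: 39.9
gripper_force: 0.0
```

Emit:
jog_arm:
  moves:
    - [-36,-10,0,0,0,0]
    - [-36,-20,0,0,0,0]
    - [0,-35,0,0,0,0]
    - [0,0,0,0,0,0]
    - [0,0,0,0,0,0]

```text
clock: 28.75
tool_pos: [378.3, -13.4, 347.0]
tool_rot: [3.141, -0.057, 0.002]
contact_force: [1.6, -0.2, 0.3]
finger_gap: 40.1
gripper_force: 0.0
```

```bash
python3 - <<'E'
from h import *
import pickle
cal,im,d=snap("wrist","w9"); pickle.dump(cal,open("pics/w9.pkl","wb")); s=manip.state(); print(s["tool_pos"],s["tool_rot"],s["clock"],s["finger_gap"])
cv2.imwrite("pics/w9b.png",cv2.resize(im[:,:,::-1],(800,600),interpolation=cv2.INTER_CUBIC))
E
```

```text
[378.82208977 -14.18456108 346.85899061] [ 3.14034929e+00 -5.92412123e-02  2.26701963e-03] 28.8 40.412548416484015
```

View pics/w9b.png

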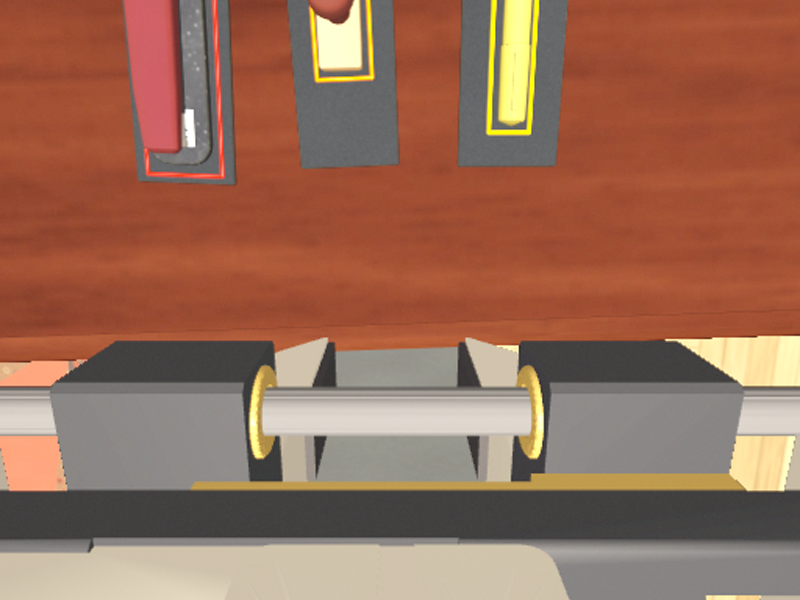

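The near ends sit evenly inside the outlines: stapler at (185,155), stamp at (340,70), highlighter at (510,125). One scene view to check the cover and everything else.

```bash
python3 - <<'E'
from h import *
cal,im,d=snap("scene","s10")
a=im[120:310,160:400,::-1]
cv2.imwrite("pics/s10b.png",cv2.resize(a,None,fx=3.1,fy=3.1,interpolation=cv2.INTER_CUBIC))
E
```

```text
(no output)
```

View pics/s10b.png

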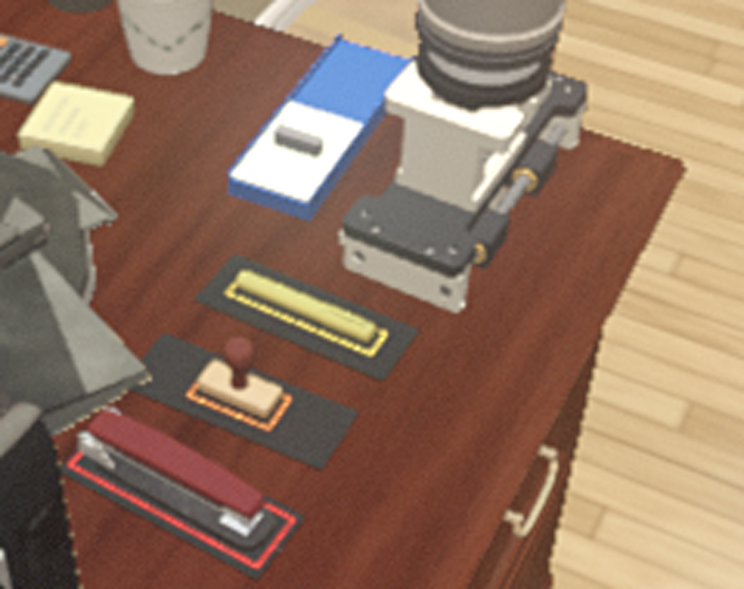

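Everything is in place: all three items stand inside their outlines and the cover is shut at the case end.

```bash
python3 -c "
from h import *
print(manip.finish_job())"
```

```text
the job is handed in; nothing more can be done
None
```

I handed the job in after about 29 s of the 128 s: the stapler, highlighter and stamp are each inside their matching outline, and the eraser is in the case with its cover shut against the stop; the hand-in returned no verdict.

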